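# Right the fallen batch stamp and strike a rack plate

### The arm

A 7-joint arm with a two-finger parallel gripper is mounted at the origin on the work surface. World frame = base frame: x ahead of the robot, y to its left, z up, the work surface at z = 0. Lengths are in m, angles in rad, forces in N, time in s.
With the tool pointing down it reaches from about 0.425 to 0.925 m from the base axis. Payload 6.8 kg.
Tool frame: the origin (TCP) lies on the mounting face of the last link; the fingertips stand 173 mm ahead of it and the grasp point (between the pads) lies 155 mm ahead of it; z points along the fingers, y is the line along which they close (so a half turn about z gives the same grasp; the last joint's range is limited). The gripper opens to 85 mm and grips with 20 to 120 N. Pads are 22 mm wide; open, the fingers measure 114 mm over their backs; the gripper's body (76 mm by 85 mm) begins 54 mm behind the grasp point. The pads swing forward as they close: fully open they stand 13 mm farther back than shut.
Start: joints at [1.027, 0.477, 0.022, 1.555, -0.011, 1.109, -0.083], TCP at [0.285, -0.612, 0.405] pointing down, gripper open.
Joint ranges: [-2.96, 2.96], [-0.34, 2.1], [-1.41, 1.46], [0.24, 2.44], [-1.37, 4.51], [0.17, 1.92], [-2.96, 2.96]. Speed limits (rad/s): [2.39, 2.39, 3.14, 3.14, 3.14, 3.14, 3.14].

### API

Orientations are given as a unit quaternion [w, x, y, z].
In Python, from station import bot gives the robot as it stands. The module is installed in compiled form; this text tells all that it offers.
- The arm moves only by the shell command python3 -m pendant 'ROWS' [FORCE]. ROWS is JSON, a list of rows, each a list of 5 numbers: the finger opening in m, from 0 to 0.0854, then the shift along the tool's x, y, z in m, then the turn about the tool's z in degrees. In form: [[jaw, x, y, z, yaw], ...]. A call has 1 to 12 rows; each row shifts and turns the commanded pose from where the row before left it, along the tool's axes as they then stand; what a row does not reach is not made up. A row lasts 1/12 s, in which the tool goes at most 41.7 mm and 7.16 degrees, less where a joint would pass 70% of its speed; a pose out of reach is approached as far as the arm can. A call with a gripper value outside its range is refused whole. The fingers move at their own pace and stop on an object; FORCE is the grip in N (left out, the last holds). Time passes only in rows, so rows that do not move let the fingers close. It gives the time, the measured TCP pose, the force, the opening and the grip force at its end, in the units of the state.
- bot.get_obs(): the state, without advancing time (a new reading comes with each control period).
- bot.read_camera(name): name is "scene" or "top"; returns (picture, depth): 480x640x3 uint8, blue, green, red; 480x640 float32, m along the optical axis (not along the pixel's ray), 0 where there is no reading.
- bot.camera_model(name): a dict with "intrinsics" (3x3 intrinsics, pixels), "dist_coeffs" ([k1, k2, p1, p2, k3] as OpenCV has them; the pictures are not rectified), "R" (3x3) and "t" (3): a world point X has camera coordinates R X + t. Camera axes: x right, y down, z forward; pixel columns grow to the right and rows downward; lengths in m; the calibration is good to about 2 mm. A picture is of the moment at which its call begins. camera_model takes no time and is no camera call.
- bot.hand_in(): hands the job in; it is judged then, once.
Trained networks look in the newest picture that a camera, given by its name, has taken for a name from the list of things; names that differ only in an ending like _2 or _b are one class to them, and where a whole thing is asked for, a point or a joint stands for the part that bears it (a point fixed in the world has none). Each returns a list of dicts, best first, with "score" (0 to 1); they miss things now and then, are a little off and sometimes report something else, mostly with a low value. They report only what shows in the picture. A call takes as long as a camera call. They do not tell look-alikes from the thing itself.
- bot.boxes_of(name, camera): "at" ([column, row] in pixels, amid what is visible of it).
- bot.trace(name, camera): "mask" (480x640 bool, what is visible of it) and "at" ([column, row] in pixels, amid what is visible of it).
- bot.pinpoint(name, camera): "at" ([column, row] in pixels: a listed point, or the origin of a listed thing).
The state is a dict: "t": time; "q": joint angles; "joint_vel": joint speeds; "joint_torque": joint torques, N m; "eef_pos": TCP position; "tool_rot": TCP orientation; "contact_force": force on the tool from outside, world axes, zero at the start; "torque": the same for the moment, N m; "gripper_width": opening from 0.0 (shut) to 1.0 (fully open); "grasp_force": force on a finger pad.
Only numpy, scipy, OpenCV 4.12 (cv2) and the standard library are available. Lean on these libraries where they do the work, as an engineer would, in place of code of your own. Each camera call takes 0.05 s, during which the arm holds its last target. There are 200 camera calls.

### The job

The batch stamp has fallen over on the mushroom packing bench. Stand it upright on the aluminium plate on the anvil, in the middle and square with it, and let go; then take the mallet and, with it alone, knock the stamp's sprung plunger fully down. Finally put the mallet back down on the bench, leaving the stamp standing in its place on the plate, and do not knock over or shift the other things on the bench.

Things in the scene. Friction and masses are not known exactly. Their poses are not given: they have to be found in the camera images.
- stamp: Marking stamp, 0.5 kg, bottom-heavy, fallen on its side. From its origin (centre of the foot's underside) along z: steel foot 64 x 64 mm, 16 thick, sides along x and y; dark sleeve 34 mm across, 16 to 80 mm; rubber collar 42 across, 80 to 104; steel plunger, button 30 across, 120 to 130. Lying, it rests on a foot side and the collar; z points out of the foot, 7 degrees below level.
- stamp_head (a point): Centre of the top of the stamp's plunger button, 130 mm from the foot's underside when up; moves with the plunger.
- plunger (a joint): Travel of the stamp's sprung plunger in m: 0 up, 0.010 fully down against its stop (about 9 N).
- anvil: Fixed steel block 110 x 110 x 30 mm with an aluminium plate 84 x 84 x 3 mm lying in the middle of its top, sides along its x and y. Origin: centre of its underside, on the bench.
- plate (a point): Centre of the top face of the aluminium plate, 33 mm above the bench.
- mallet: Mallet, 0.42 kg, standing on a face of its head: black rubber cylinder 50 mm across, 90 mm tall, axis z upright, both ends are striking faces. Handle: level wooden bar 22 mm wide, 26 mm high, along +x from 25 to 182 mm from the head's axis, centre line 45 mm above the lower face. Origin: centre of the lower face.
- mallet_head (a point): Centre of the mallet's head, 45 mm above the lower face.
- jar: Bystander: glass jar 72 mm across, 110 mm tall. Origin: centre of its underside.
- spawn_bottle: Bystander: clear bottle 64 mm across, 170 mm tall. Origin: centre of its underside.
- spray_bottle: Bystander: white bottle 60 mm across, 160 mm tall. Origin: centre of its underside.
- cup: Bystander: steel cup 80 mm across, 80 mm tall. Origin: centre of its underside.
- plates: Bystander: stack of blank aluminium plates 84 x 84 x 12 mm. Origin: centre of its underside.
Things that resemble listed ones, but are neither listed nor needed, are in the scene too. What is shaped like the stamp but green is not meant. What is shaped like the anvil but blue is not meant.

How it is judged:
By the outcome, as a careful person would: the job done as asked, in the order asked, and still so for the second after the job is handed in, with the robot touching nothing.
It also fails if it takes over 72 s, if anything falls off the work surface, if the arm or the gripper's body presses on something with over 40 N, if the wrist force passes 120 N, or if a joint passes its speed limit or range.

## Working session

There is one attempt and no reset: what is moved stays moved. The work goes in short steps, Python scripts to look and compute and a shell command to move; the robot and the scene stay as the last step left them, time stands still between calls to the robot, and variables do not carry over. Pictures are saved under pics/ and viewed, at most 10 in all, crops included, and the job is handed in when it is done.

```bash
mkdir -p pics; cat > h.py <<'E'
import numpy as np, cv2
from station import bot
from scipy.spatial.transform import Rotation as R
def cloud(n,d):
    m=bot.camera_model(n);K=np.array(m["intrinsics"]);D=np.array(m["dist_coeffs"])
    v,u=np.mgrid[0:480,0:640];p=cv2.undistortPoints(np.stack([u.ravel(),v.ravel()],1).astype(float)[:,None],K,D)[:,0]
    z=d.ravel();c=np.c_[p*z[:,None],z]
    X=(c-np.array(m["t"]))@np.array(m["R"])
    X[z<=0]=np.nan
    return X.reshape(480,640,3)
def st():
    o=bot.get_obs();q=o["tool_rot"];r=R.from_quat([q[1],q[2],q[3],q[0]])
    return o,np.array(o["eef_pos"]),r.as_matrix()
E
python3 - <<'E'
from h import *
o,p,M=st();print(o["t"],p.round(4),M.round(3).tolist(),o["gripper_width"])
for c in("scene","top"):
    im,d=bot.read_camera(c);cv2.imwrite(f"pics/{c}0.png",im);np.save(f"{c}0.npy",d)
    X=cloud(c,d)
    for n in("stamp","anvil","mallet","jar","spawn_bottle","spray_bottle","cup","plates"):
        for r in bot.trace(n,c)[:3]:
            m=r["mask"];P=X[m];P=P[~np.isnan(P[:,0])]
            print(c,n,round(r["score"],2),np.round(r["at"]),m.sum(),np.median(P,0).round(3),np.percentile(P,3,0).round(3),np.percentile(P,97,0).round(3))
E
```

```text
0.0 [ 0.2848 -0.6117  0.4037] [[0.907, 0.422, -0.001], [0.422, -0.907, 0.002], [-0.0, -0.002, -1.0]] 1.0060125074319664
scene stamp 0.92 [155. 211.] 1115 [ 0.674 -0.405  0.037] [ 0.622 -0.484  0.005] [ 0.71  -0.365  0.065]
scene stamp 0.83 [248. 137.] 719 [ 0.335 -0.36   0.036] [ 0.292 -0.404  0.011] [ 0.381 -0.298  0.065]
scene stamp 0.6 [225. 186.] 824 [ 0.509 -0.307  0.038] [ 0.46  -0.351  0.005] [ 0.569 -0.261  0.065]
scene anvil 0.57 [457. 222.] 2007 [0.311 0.229 0.03 ] [ 0.24   0.168 -0.001] [0.36  0.287 0.035]
scene anvil 0.56 [310. 252.] 2121 [ 0.563 -0.02   0.032] [ 0.498 -0.078  0.009] [0.615 0.035 0.036]
scene anvil 0.28 [428. 283.] 1566 [0.516 0.26  0.058] [0.468 0.22  0.008] [0.653 0.309 0.092]
scene mallet 0.71 [428. 284.] 1366 [0.516 0.258 0.058] [0.472 0.221 0.015] [0.653 0.308 0.092]
scene jar 0.71 [255. 314.] 1715 [ 0.788 -0.009  0.088] [ 0.75  -0.048  0.003] [0.81  0.014 0.113]
scene spawn_bottle 0.69 [559. 296.] 1846 [0.425 0.484 0.099] [0.398 0.457 0.009] [0.437 0.514 0.17 ]
scene spray_bottle 0.63 [184. 138.] 1026 [ 0.469 -0.465  0.083] [ 0.442 -0.491  0.01 ] [ 
[... 593 characters left out ...]
349 0.281 0.037]
top anvil 0.62 [335. 234.] 2038 [ 0.547 -0.028  0.032] [ 0.491 -0.084  0.025] [0.603 0.03  0.037]
top mallet 0.97 [213. 244.] 1055 [0.521 0.254 0.059] [0.46  0.214 0.032] [0.639 0.303 0.093]
top jar 0.67 [332. 144.] 1010 [ 0.757 -0.022  0.106] [ 0.739 -0.054  0.005] [0.798 0.009 0.113]
top spawn_bottle 0.66 [117. 297.] 1012 [0.398 0.469 0.112] [0.372 0.453 0.018] [0.426 0.497 0.171]
top spray_bottle 0.84 [528. 271.] 914 [ 0.447 -0.47   0.105] [ 0.423 -0.496  0.015] [ 0.476 -0.454  0.162]
top cup 0.66 [404. 138.] 929 [ 0.795 -0.209  0.042] [ 0.744 -0.239  0.002] [ 0.816 -0.171  0.082]
top plates 0.97 [253. 150.] 1002 [0.775 0.179 0.012] [0.734 0.138 0.006] [0.815 0.218 0.016]
```

```bash
python3 - <<'E'
import cv2,numpy as np
a=cv2.imread("pics/scene0.png");cv2.imwrite("pics/c1.png",cv2.resize(a[90:420,90:640],(800,480)))
b=cv2.imread("pics/top0.png");cv2.imwrite("pics/c2.png",cv2.resize(b[90:400,90:570],(800,517)))
E
```

```text
(no output)
```

View pics/c1.png

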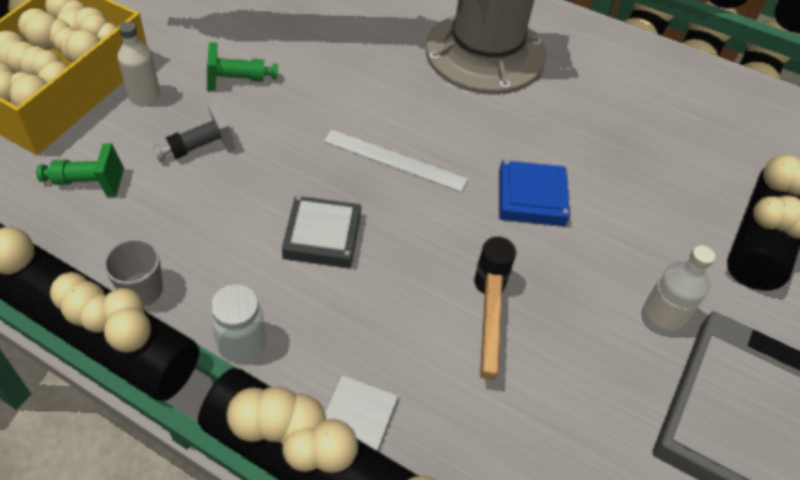

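View pics/c2.png

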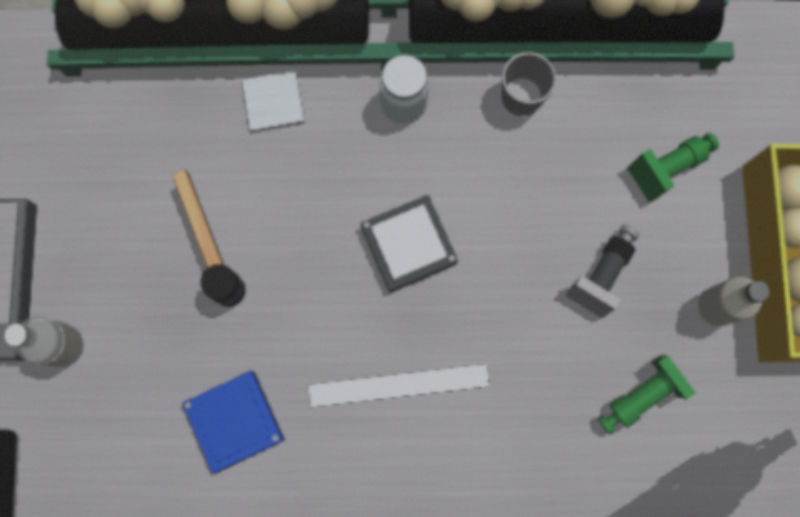

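The fallen grey stamp is the middle one (c2 pixels ~605,270, head towards upper right). The real anvil is the grey one with the white plate (c2 ~408,243). The mallet is at ~210,240 in c2, handle pointing up-left. The green and blue look-alikes are out of the way.

Next I fit the models to the point clouds.

```bash
cat > fit.py <<'E'
from h import *
from scipy.optimize import least_squares
def box(P,c,h):
    q=abs(P-c)-h;return np.linalg.norm(np.maximum(q,0),axis=1)+np.minimum(q.max(1),0)
def cyl(P,r,a,b):
    q=np.c_[np.hypot(P[:,0],P[:,1])-r,abs(P[:,2]-(a+b)/2)-(b-a)/2];return np.linalg.norm(np.maximum(q,0),axis=1)+np.minimum(q.max(1),0)
A=np.array
def s_stamp(P):return np.min([box(P,A([0,0,.008]),A([.032,.032,.008])),cyl(P,.017,.016,.08),cyl(P,.021,.08,.104),cyl(P,.015,.12,.13),cyl(P,.008,.104,.12)],0)
def s_anvil(P):return np.minimum(box(P,A([0,0,.015]),A([.055,.055,.015])),box(P,A([0,0,.0315]),A([.042,.042,.0015])))
def s_mallet(P):return np.minimum(cyl(P,.025,0,.09),box(P,A([.1035,0,.045]),A([.0785,.011,.013])))
def Rz(a):return R.from_euler('z',a).as_matrix()
def lying(P,p):  # p x,y of origin, yaw of z axis
    t=np.radians(7);z=A([np.cos(p[2])*np.cos(t),np.sin(p[2])*np.cos(t),-np.sin(t)]);y=A([-np.sin(p[2]),np.cos(p[2]),0]);x=np.cross(y,z)
    return (P-A([p[0],p[1],.0337]))@np.c_[x,y,z]
def stand(P,p,z0=0):return (P-A([p[0],p[1],z0]))@Rz(p[2])
def fit(P,sdf,tf,p0):
    r=least_squares(lambda p:sdf(tf(P,p)),p0,loss='soft_l1',f_scale=.002,x_scale=[.01,.01,.1]);return r.x,np.median(abs(sdf(tf(P,r.x))))*1e3
def pts(name,cam,near,im=None,d=None,rad=.06,zmin=.004):
    if d is None: im,d=bot.read_camera(cam)
    X=cloud(cam,d);out=[]
    for r in bot.trace(name,cam):
        m=cv2.erode(r["mask"].astype(np.uint8),np.ones((3,3)))>0;P=X[m];P=P[~np.isnan(P[:,0])];P=P[P[:,2]>zmin]
        if len(P) and np.linalg.norm(np.median(P,0)[:2]-near)<rad:return P
    return np.zeros((0,3))
E
python3 - <<'E'
from fit import *
for n,near,s,tf,g in(("stamp",(.5,-.31),s_stamp,lying,[(.46,-.28,a) for a in(-.6,-.9,-1.2)]),("anvil",(.555,-.024),s_anvil,stand,[(.555,-.024,a) for a in(0.2,.5,.8)]),("mallet",(.52,.255),s_mallet,stand,[(.49,.24,a) for a in(.1,.4,.7)])):
    Q=[pts(n,c,near) for c in("scene","top")]
    for nm,P in(("scene",Q[0]),("top",Q[1]),("both",np.vstack(Q))):
        if len(P)<30: print(n,nm,len(P));continue
        x,e=min((fit(P,s,tf,a) for a in g),key=lambda r:r[1])
        print(n,nm,len(P),x[:2].round(4),np.degrees(x[2]).round(1),"med mm",e.round(2))
E
```

```text
stamp scene 604 [ 0.4591 -0.2838] -33.0 med mm 1.55
stamp top 0
stamp both 604 [ 0.4591 -0.2838] -33.0 med mm 1.55
anvil scene 1991 [ 0.5507 -0.0276] 22.5 med mm 1.04
anvil top 1797 [ 0.5491 -0.023 ] 23.0 med mm 1.2
anvil both 3788 [ 0.5494 -0.0245] 22.7 med mm 1.12
mallet scene 1272 [0.4849 0.2399] 23.0 med mm 1.01
mallet top 895 [0.4836 0.2375] 23.3 med mm 1.25
mallet both 2167 [0.4846 0.2388] 23.3 med mm 1.23
```

```bash
cat >> fit.py <<'E'
def go(x,y,gz,ang):
    """shift in tool axes (present orientation) so grasp pt is at x,y,gz, then yaw deg"""
    o,p,M=st();s=M.T@(A([x,y,gz+.155])-p);a=np.degrees(np.arctan2(M[1,0],M[0,0]))
    print("t",round(o["t"],2),"grasp",(p+.155*M[:,2]).round(4),"ang",a.round(2),"tilt",M[2].round(4),"shift mm",(s*1e3).round(1),"yaw",round(-((ang-a+180)%360-180),2),"F",np.round(o["contact_force"],1),"w",round(o["gripper_width"],3),"gf",o["grasp_force"])
E
python3 - <<'E'
from fit import *
for k in range(2):
    P=pts("stamp","top",(.5,-.31),rad=.08)
    if len(P):break
x,e=fit(P,s_stamp,lying,[.459,-.284,-.576]);print(len(P),x[:2].round(4),np.degrees(x[2]).round(1),e)
go(.536,-.334,.15,-33)
E
```

```text
806 [ 0.4583 -0.286 ] -32.9 1.1549973772925752
t 1.6 grasp [ 0.2849 -0.6119  0.2497] ang 24.97 tilt [-0. -0. -1.] shift mm [ 344.9 -146.    99.7] yaw 57.97 F [ 0.2 -1.2  0.4] w 1.002 gf 0.0
```

```bash
python3 -m pendant '[[0.085,0.0345,-0.0146,0,0],[0.085,0.0345,-0.0146,0,0],[0.085,0.0345,-0.0146,0,0],[0.085,0.0345,-0.0146,0,0],[0.085,0.0345,-0.0146,0,0],[0.085,0.0345,-0.0146,0,0],[0.085,0.0345,-0.0146,0,0],[0.085,0.0345,-0.0146,0,0],[0.085,0.0345,-0.0146,0,0],[0.085,0.0345,-0.0146,0,0]]' 20
python3 -m pendant '[[0.085,0,0,0,7],[0.085,0,0,0,7],[0.085,0,0,0,7],[0.085,0,0,0,7],[0.085,0,0,0,7],[0.085,0,0,0,7],[0.085,0,0,0,7],[0.085,0,0,0,7],[0.085,0,0,0,2],[0.085,0,0,0,0],[0.085,0,0,0,0]]'
python3 -c "
from fit import *
go(.5353,-.3347,.0225,-33)"
```

```text
t: 2.43
eef_pos: [0.537, -0.3324, 0.405]
tool_rot: [0.0, 0.976, 0.216, 0.0]
contact_force: [0.7, -0.6, -1.1]
gripper_width: 0.994
grasp_force: 0.0
t: 3.35
eef_pos: [0.5362, -0.3338, 0.4047]
tool_rot: [0.0, 0.959, -0.283, 0.0]
contact_force: [0.1, -0.4, -0.6]
gripper_width: 0.991
grasp_force: 0.0
t 3.35 grasp [ 0.5362 -0.3338  0.2497] ang -32.93 tilt [ 1.e-04  1.e-04 -1.e+00] shift mm [ -0.3   1.2 227.2] yaw 0.07 F [ 0.1 -0.4 -0.6] w 0.991 gf 0.0
```

```bash
python3 -m pendant '[[0.085,0,0.001,0.035,0],[0.085,0,0,0.035,0],[0.085,0,0,0.035,0],[0.085,0,0,0.035,0],[0.085,0,0,0.035,0],[0.085,0,0,0.025,0],[0.085,0,0,0.015,0],[0.085,0,0,0.01,0],[0.085,0,0,0.002,0],[0.085,0,0,0,0]]' 20
python3 -m pendant '[[0.03,0,0,0,0],[0.03,0,0,0,0],[0.03,0,0,0,0],[0.03,0,0,0,0],[0.03,0,0,0,0],[0.03,0,0,0,0],[0.03,0,0,0,0],[0.03,0,0,0,0]]' 20
```

```text
t: 4.18
eef_pos: [0.5356, -0.3349, 0.1777]
tool_rot: [-0.0, 0.959, -0.284, -0.0]
contact_force: [-0.5, 0.7, 0.8]
gripper_width: 0.998
grasp_force: 0.0
t: 4.85
eef_pos: [0.5359, -0.3351, 0.1788]
tool_rot: [0.0, 0.959, -0.284, 0.001]
contact_force: [-0.9, -0.0, 6.0]
gripper_width: 0.487
grasp_force: 21.8
```

```bash
python3 -m pendant '[[0.03,-0.0033,0,-0.0095,0],[0.03,-0.0057,0,-0.0114,0],[0.03,-0.0057,0,-0.0113,0],[0.03,-0.0085,0,-0.0095,0],[0.03,-0.0084,0,-0.0095,0],[0.03,-0.0107,0,-0.007,0],[0.03,-0.0106,0,-0.007,0],[0.03,-0.012,0,-0.004,0],[0.03,-0.0121,0,-0.004,0],[0.03,-0.0127,0,-0.001,0],[0.03,-0.0127,0,-0.0004,0],[0.03,0,0,0,0]]' 20
python3 - <<'E'
from fit import *
im,d=bot.read_camera("scene");cv2.imwrite("pics/s1.png",cv2.resize(im[100:300,100:350],(750,600)))
E
```

```text
t: 5.85
eef_pos: [0.448, -0.278, 0.2539]
tool_rot: [-0.0, 0.959, -0.284, 0.0]
contact_force: [0.8, -0.9, 4.1]
gripper_width: 0.478
grasp_force: 22.5
```

View pics/s1.png

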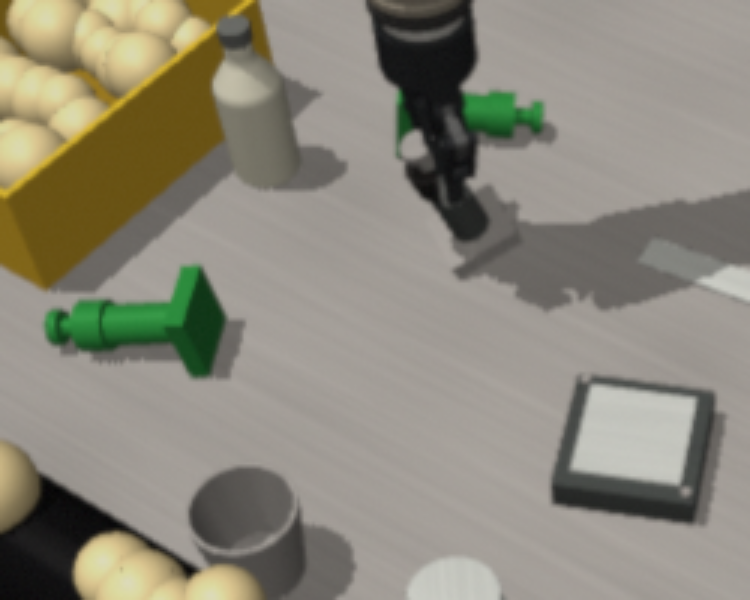

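```bash
python3 -m pendant '[[0.03,-0.0125,0,0.0025,0],[0.03,-0.0125,0,0.003,0],[0.03,-0.003,0,0.0015,0],[0.03,0,0,0,0],[0.03,0,0,0,0]]' 20
python3 - <<'E'
from fit import *
im,d=bot.read_camera("scene");cv2.imwrite("pics/s2.png",cv2.resize(im[130:230,200:300],(600,600)))
go(.5,-.3,.092,-33)
E
```

```text
t: 6.32
eef_pos: [0.4254, -0.2634, 0.2468]
tool_rot: [-0.0, 0.959, -0.284, 0.0]
contact_force: [-4.0, 1.7, 12.1]
gripper_width: 0.484
grasp_force: 26.3
t 6.37 grasp [ 0.4254 -0.2634  0.0918] ang -33.05 tilt [-1.e-04 -2.e-04 -1.e+00] shift mm [ 82.4 -10.   -0.2] yaw -0.05 F [-4.5  2.  12.7] w 0.482 gf 26.29196673631668
```

View pics/s2.png

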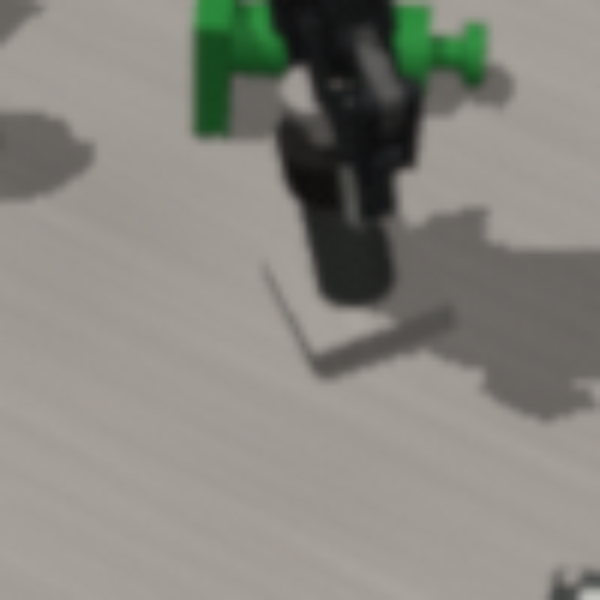

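```bash
python3 -m pendant '[[0.03,-0.002,0,-0.0005,0],[0.055,0,0,0,0],[0.07,0,0,0,0],[0.085,0,0,0,0],[0.085,0,0,0,0],[0.085,0,0,0,0],[0.085,0,0,0,0],[0.085,0,0,0,0]]' 20
python3 - <<'E'
from fit import *
Q=[pts("stamp",c,(.425,-.263),rad=.05) for c in("scene","top")]
for P in Q+[np.vstack(Q)]:
    if len(P)>30:
        x,e=min((fit(P,s_stamp,stand,[.425,-.263,a]) for a in (-.3,-.58,-.9)),key=lambda r:r[1]);print(len(P),x[:2].round(4),np.degrees(x[2]).round(1),e.round(2),np.percentile(P[:,2],98))
        # tilt of sleeve/foot: fit free plane of foot top
        F=P[(P[:,2]>.008)&(P[:,2]<.026)]
        print("foot pts",len(F))
im,d=bot.read_camera("scene");cv2.imwrite("pics/s3.png",cv2.resize(im[130:230,200:300],(600,600)))
go(.5,-.3,.092,-33)
E
```

```text
t: 7.03
eef_pos: [0.4245, -0.2626, 0.2457]
tool_rot: [-0.0, 0.959, -0.284, -0.0]
contact_force: [0.4, 0.3, -0.8]
gripper_width: 0.997
grasp_force: 0.0
590 [ 0.4285 -0.2629] -35.0 1.16 0.10799942565526399
foot pts 309
293 [ 0.4258 -0.2663] -23.9 1.17 0.0980666841851285
foot pts 229
883 [ 0.4286 -0.2635] -35.3 1.29 0.10590292276733082
foot pts 538
t 7.28 grasp [ 0.4245 -0.2626  0.0908] ang -33.03 tilt [-1.e-04  0.e+00 -1.e+00] shift mm [83.6 -9.8 -1.2] yaw -0.03 F [ 0.5 -0.5 -0.9] w 0.992 gf 0.0
```

View pics/s3.png

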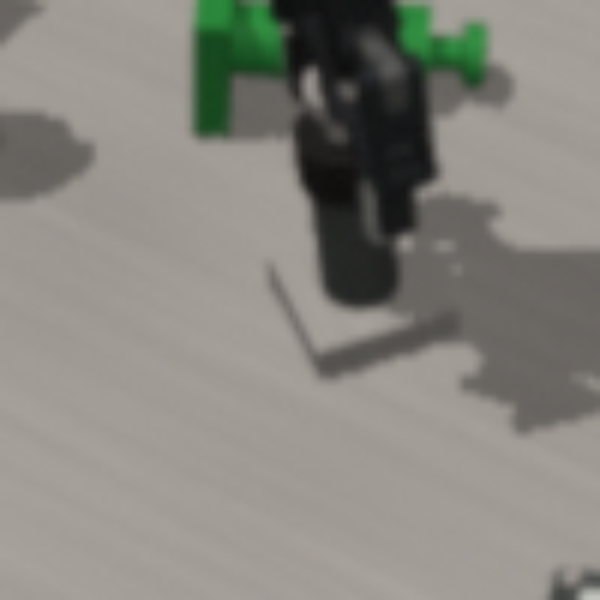

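```bash
python3 -m pendant '[[0.085,0,0,-0.02,0],[0.085,0,0,-0.035,0],[0.085,0,0,-0.04,0],[0.085,0,0,-0.04,0],[0.085,0,0,-0.04,0],[0.085,0.04,0,0,0],[0.085,0.04,0,0,0],[0.085,0.04,0,0,0],[0.085,0,0,0,0]]' 20
python3 - <<'E'
from fit import *
Q=[pts("stamp",c,(.428,-.263),rad=.05) for c in("scene","top")]
for P in Q+[np.vstack(Q)]:
    if len(P)>30:
        x,e=min((fit(P,s_stamp,stand,[.428,-.263,a]) for a in (-.3,-.58,-.9)),key=lambda r:r[1]);print(len(P),x[:2].round(4),np.degrees(x[2]).round(1),e.round(2),np.percentile(P[:,2],98))
go(x[0],x[1],.092,np.degrees(x[2]))
E
```

```text
t: 8.03
eef_pos: [0.5297, -0.3304, 0.4201]
tool_rot: [0.001, 0.959, -0.284, 0.002]
contact_force: [-0.5, 0.2, -0.6]
gripper_width: 1.0
grasp_force: 0.0
750 [ 0.4286 -0.263 ] -27.3 1.21 0.13012948148477
611 [ 0.4263 -0.2659] -22.7 1.28 0.13305851464206175
1361 [ 0.4285 -0.2634] -27.0 1.39 0.1319635687706927
t 8.23 grasp [ 0.5243 -0.3276  0.2653] ang -33.04 tilt [-1.5e-03  2.0e-04 -1.0e+00] shift mm [-115.3   -1.6  173.5] yaw -6.01 F [ 1.2  0.6 -0.8] w 0.993 gf 0.0
```

```bash
cat >> fit.py <<'E'
def rects(c,x,y,zlo,zhi,rad,n=4,size=.064):
    D=np.stack([bot.read_camera(c)[1] for _ in range(n)]);D[D==0]=np.nan;d=np.nan_to_num(np.nanmedian(D,0))
    X=cloud(c,d).reshape(-1,3);P=X[(np.hypot(X[:,0]-x,X[:,1]-y)<rad)&(X[:,2]>zlo)&(X[:,2]<zhi)][:,:2]
    (cx,cy),s,a=cv2.minAreaRect((P*1e3).astype(np.float32))
    # robust: maximise points inside the known square of slightly smaller overlap
    best=[]
    for ang in np.arange(-45,45,.5):
        r=np.radians(ang);U=P@np.array([[np.cos(r),-np.sin(r)],[np.sin(r),np.cos(r)]])
        w=np.percentile(U,99,0)-np.percentile(U,1,0);best.append((w.prod(),ang))
    print(c,len(P),"rect",round(cx,1),round(cy,1),np.round(s,1),round(a,1),"pct ang",min(best)[1])
    return P
E
python3 - <<'E'
from fit import *
for c in("scene","top"):
    P=rects(c,.428,-.264,.008,.022,.05)
    Q=np.c_[P,np.full(len(P),.016)]
    # yaw sweep of median residual w/ 2D box (boundary tolerant)
    rects(c,.428,-.264,.012,.02,.05,1)
    rects(c,.55,-.0245,.026,.038,.09,2)
E
```

```text
scene 345 rect 428.7 -262.1 [63.9 64.9] 57.6 pct ang -33.5
scene 289 rect 428.9 -261.7 [66.1 66.4] 56.8 pct ang -34.5
scene 1851 rect 551.6 -25.7 [111.4 110.2] 23.0 pct ang 22.5
top 403 rect 425.9 -265.8 [65.1 64.3] 56.8 pct ang -32.5
top 346 rect 425.9 -265.8 [65.1 64.3] 56.5 pct ang -33.5
top 1993 rect 549.2 -27.4 [110.2 110. ] 23.0 pct ang 22.0fit.py:30: RuntimeWarning: All-NaN slice encountered
  D=np.stack([bot.read_camera(c)[1] for _ in range(n)]);D[D==0]=np.nan;d=np.nan_to_num(np.nanmedian(D,0))
```

```bash
python3 -m pendant '[[0.085,-0.038,0,0,0],[0.085,-0.038,0,0,0],[0.085,-0.039,0,0,0],[0.085,0,0,0,0],[0.085,0,0,0,0]]' 20
python3 -c "
from fit import *
go(.4275,-.264,.092,-33)"
```

```text
t: 9.35
eef_pos: [0.4271, -0.2645, 0.4209]
tool_rot: [-0.0, 0.959, -0.284, -0.0]
contact_force: [0.3, -0.2, 1.1]
gripper_width: 0.991
grasp_force: 0.0
t 9.35 grasp [ 0.427  -0.2644  0.2659] ang -33.02 tilt [-6.e-04 -3.e-04 -1.e+00] shift mm [  0.2  -0.6 173.9] yaw -0.02 F [ 0.3 -0.2  1.1] w 0.991 gf 0.0
```

```bash
python3 -m pendant '[[0.085,0,-0.0005,0.035,0],[0.085,0,0,0.035,0],[0.085,0,0,0.035,0],[0.085,0,0,0.035,0],[0.085,0,0,0.02,0],[0.085,0,0,0.014,0],[0.085,0,0,0,0],[0.085,0,0,0,0]]' 40
python3 -m pendant '[[0.05,0,0,0,0],[0.03,0,0,0,0],[0.03,0,0,0,0],[0.03,0,0,0,0],[0.03,0,0,0,0],[0.03,0,0,0,0],[0.03,0,0,0,0]]' 40
python3 -m pendant '[[0.03,0,0,-0.01,0],[0.03,0,0,-0.02,0],[0.03,0,0,-0.025,0],[0.03,0,0,-0.025,0],[0.03,0,0,-0.01,0],[0.03,0,0,0,0]]' 40
python3 -c "
from fit import *
go(.5503,-.0265,.182,22.7)"
```

```text
t: 10.02
eef_pos: [0.4299, -0.2654, 0.2464]
tool_rot: [0.0, 0.959, -0.284, -0.0]
contact_force: [0.5, 0.4, 1.4]
gripper_width: 0.996
grasp_force: 0.0
t: 10.6
eef_pos: [0.4294, -0.2653, 0.248]
tool_rot: [0.0, 0.959, -0.284, 0.001]
contact_force: [-1.9, -0.5, 5.6]
gripper_width: 0.482
grasp_force: 39.7
t: 11.1
eef_pos: [0.4295, -0.2652, 0.3392]
tool_rot: [0.0, 0.959, -0.284, 0.002]
contact_force: [0.0, -1.1, -5.8]
gripper_width: 0.478
grasp_force: 42.2
t 11.1 grasp [ 0.4302 -0.2655  0.1842] ang -33.03 tilt [ 4.6e-03 -9.0e-04 -1.0e+00] shift mm [ -28.9 -266.     2.3] yaw -55.73 F [ 0.  -1.1 -5.8] w 0.478 gf 42.22895085811615
```

```bash
python3 -m pendant '[[0.03,-0.0022,-0.02,0,0],[0.03,-0.0036,-0.033,0,0],[0.03,-0.0036,-0.033,0,0],[0.03,-0.0036,-0.033,0,0],[0.03,-0.0036,-0.033,0,0],[0.03,-0.0036,-0.033,0,0],[0.03,-0.0036,-0.033,0,0],[0.03,-0.003,-0.028,0,0],[0.03,-0.002,-0.02,0,0],[0.03,0,0,0,0]]' 40
python3 -m pendant '[[0.03,0,0,0,-4],[0.03,0,0,0,-6],[0.03,0,0,0,-7],[0.03,0,0,0,-7],[0.03,0,0,0,-7],[0.03,0,0,0,-7],[0.03,0,0,0,-7],[0.03,0,0,0,-6.7],[0.03,0,0,0,-4],[0.03,0,0,0,0],[0.03,0,0,0,0]]' 40
python3 - <<'E'
from fit import *
go(.553,-.0254,.13,22.7)
im,d=bot.read_camera("scene");cv2.imwrite("pics/s4.png",cv2.resize(im[140:300,230:390],(600,600)))
E
```

```text
t: 11.93
eef_pos: [0.5509, -0.0204, 0.335]
tool_rot: [-0.001, 0.96, -0.281, -0.001]
contact_force: [-0.1, 0.1, -5.3]
gripper_width: 0.478
grasp_force: 42.4
t: 12.85
eef_pos: [0.5492, -0.0266, 0.3353]
tool_rot: [-0.0, 0.981, 0.195, -0.001]
contact_force: [-0.7, 0.3, -5.2]
gripper_width: 0.478
grasp_force: 42.4
t 12.85 grasp [ 0.5488 -0.0265  0.1803] ang 22.52 tilt [-0.0024 -0.0012 -1.    ] shift mm [ 4.1  0.4 50.3] yaw -0.18 F [-0.7  0.3 -5.2] w 0.478 gf 42.35675811767578
```

View pics/s4.png

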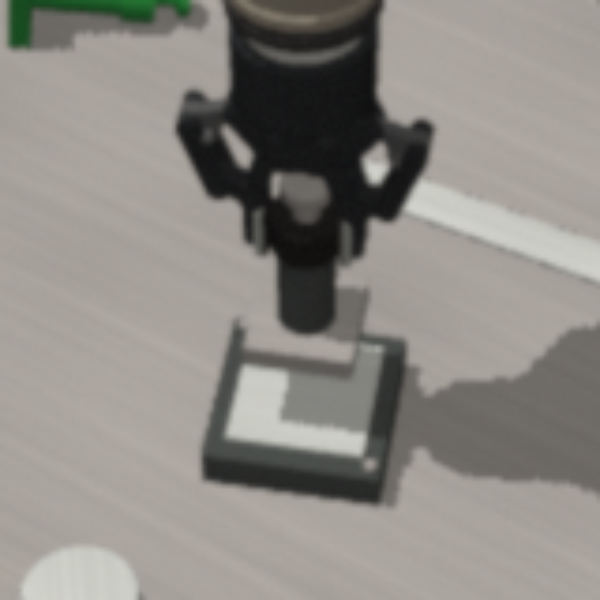

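```bash
python3 - <<'E' 2>/dev/null
from fit import *
for c in("scene","top"):
    P=rects(c,.548,-.026,.092,.114,.05,3)
    X=cloud(c,bot.read_camera(c)[1]).reshape(-1,3);P=X[(np.hypot(X[:,0]-.548,X[:,1]+.026)<.05)&(X[:,2]>.06)&(X[:,2]<.125)]
    r=least_squares(lambda p:s_stamp((P-p[:3])@Rz(p[3])),[.548,-.026,.088,.39],loss='soft_l1',f_scale=.002,x_scale=[.01,.01,.01,.1]).x;print(r.round(4),np.degrees(r[3]))
E
```

```text
scene 566 rect 547.7 -27.2 [66.8 64.4] 22.8 pct ang 23.0
[ 0.5471 -0.0276  0.0888  0.3892] 22.29666466280364
```

```bash
python3 -m pendant '[[0.03,0.004,0.0002,0.01,-0.1],[0.03,0,0,0.02,0],[0.03,0,0,0.012,0],[0.03,0,0,0.006,0],[0.03,0,0,0.003,0],[0.03,0,0,0.001,0],[0.03,0,0,0,0]]' 40
python3 -c "
from fit import *
go(.553,-.0254,.13,22.7)"
```

```text
t: 13.83
eef_pos: [0.5538, -0.0248, 0.2849]
tool_rot: [0.0, 0.98, 0.197, 0.0]
contact_force: [1.0, -0.1, -4.4]
gripper_width: 0.478
grasp_force: 42.3
t 13.83 grasp [ 0.5539 -0.0248  0.1299] ang 22.77 tilt [ 3.e-04  1.e-04 -1.e+00] shift mm [-1.   0.2 -0.1] yaw 0.07 F [ 1.  -0.1 -4.4] w 0.478 gf 42.266260385513306
```

```bash
python3 -m pendant '[[0.03,0,0,0.001,0],[0.03,0,0,0.001,0],[0.03,0,0,0.001,0],[0.03,0,0,0,0]]' 40
python3 -c "
from fit import *
go(.553,-.0254,.13,22.7)"
```

```text
t: 14.17
eef_pos: [0.5536, -0.0249, 0.282]
tool_rot: [0.0, 0.98, 0.197, 0.0]
contact_force: [-0.2, 0.5, -5.9]
gripper_width: 0.477
grasp_force: 42.3
t 14.17 grasp [ 0.5537 -0.0249  0.127 ] ang 22.76 tilt [ 3.e-04  1.e-04 -1.e+00] shift mm [-0.8  0.3 -3. ] yaw 0.06 F [-0.2  0.5 -5.9] w 0.477 gf 42.26610839366913
```

```bash
python3 -m pendant '[[0.03,-0.0008,0,0.001,0],[0.03,0,0,0.001,0],[0.03,0,0,0.0005,0],[0.03,0,0,0,0]]' 40
python3 -c "
from fit import *
go(.553,-.0254,.13,22.7)"
```

```text
t: 14.5
eef_pos: [0.5533, -0.0252, 0.281]
tool_rot: [0.0, 0.98, 0.197, 0.001]
contact_force: [-3.5, -0.8, 9.4]
gripper_width: 0.477
grasp_force: 43.7
t 14.5 grasp [ 0.5535 -0.0253  0.126 ] ang 22.75 tilt [ 1.2e-03  8.0e-04 -1.0e+00] shift mm [-0.3  0.  -4. ] yaw 0.05 F [-3.5 -0.8  9.4] w 0.477 gf 43.73471260070801
```

```bash
python3 -m pendant '[[0.03,0,0,-0.001,0],[0.05,0,0,0,0],[0.065,0,0,0,0],[0.085,0,0,0,0],[0.085,0,0,0,0],[0.085,0,0,0,0],[0.085,0,0,-0.02,0],[0.085,0,0,-0.04,0],[0.085,0,0,-0.04,0],[0.085,0,0,-0.04,0],[0.085,0,0,-0.02,0],[0.085,0,0,0,0]]' 40
python3 -c "
from fit import *
go(.5504,.2650,.29,23)"
```

```text
t: 15.5
eef_pos: [0.5542, -0.025, 0.4461]
tool_rot: [0.001, 0.98, 0.197, 0.005]
contact_force: [0.6, -0.5, -0.1]
gripper_width: 0.997
grasp_force: 0.0
t 15.5 grasp [ 0.5557 -0.0249  0.2911] ang 22.76 tilt [ 0.0093  0.0038 -0.9999] shift mm [ 108.7 -268.9    1.1] yaw -0.24 F [ 0.6 -0.5 -0.1] w 0.997 gf 0.0
```

```bash
python3 -m pendant '[[0.085,0.0066,-0.0179,0,0],[0.085,0.0126,-0.034,0,0],[0.085,0.0126,-0.034,0,0],[0.085,0.0126,-0.034,0,0],[0.085,0.0126,-0.034,0,0],[0.085,0.0126,-0.034,0,0],[0.085,0.0126,-0.034,0,0],[0.085,0.0126,-0.034,0,0],[0.085,0.006,-0.016,0,0],[0.085,0,0,0,0]]' 40
python3 - <<'E' 2>/dev/null
from fit import *
go(.544,.2644,.045,23.2)
for c in("scene","top"):
    rects(c,.55,-.026,.043,.056,.05,3)
    rects(c,.55,-.026,.024,.037,.09,1)
    rects(c,.55,-.026,.125,.18,.05,1)
    X=cloud(c,bot.read_camera(c)[1]).reshape(-1,3);n=np.hypot(X[:,0]-.55,X[:,1]+.026)
    P=X[(n<.05)&(X[:,2]>.036)]
    r=least_squares(lambda p:s_stamp((P-A([p[0],p[1],.033]))@Rz(p[2])),[.55,-.026,.39],loss='soft_l1',f_scale=.002,x_scale=[.01,.01,.1]).x
    P=X[(n<.09)&(X[:,2]>.004)]
    S=lambda q,p:np.minimum(s_anvil((q-A([p[0],p[1],0]))@Rz(p[2])),s_stamp((q-A([p[3],p[4],.033]))@Rz(p[5])))
    r2=least_squares(lambda p:S(P,p),[.55,-.026,.39,.55,-.026,.39],loss='soft_l1',f_scale=.002,x_scale=[.01,.01,.1]*2).x;print(c,r.round(4),r2.round(4))
E
```

```text
t: 16.33
eef_pos: [0.5388, 0.2701, 0.4393]
tool_rot: [-0.001, 0.98, 0.201, -0.001]
contact_force: [0.5, -0.4, 0.3]
gripper_width: 0.994
grasp_force: 0.0
t 16.33 grasp [0.5385 0.2705 0.2843] ang 23.22 tilt [-6.0e-04 -3.1e-03 -1.0e+00] shift mm [  2.7   8.  239.3] yaw 0.02 F [ 0.5 -0.4  0.3] w 0.994 gf 0.0
scene 472 rect 551.2 -26.4 [68.7 64.5] 22.3 pct ang 22.5
scene 1101 rect 551.7 -25.8 [114.  110.3] 22.9 pct ang 23.5
scene 365 rect 554.2 -24.2 [37.5 38.6] 32.5 pct ang 39.0
scene [ 0.5508 -0.0264  0.3897] [ 0.5507 -0.0268  0.3989  0.5508 -0.0264  0.3995]
top 401 rect 549.9 -27.6 [64.3 64.1] 23.2 pct ang 23.0
top 1206 rect 549.3 -27.4 [110.6 110.3] 22.9 pct ang 23.0
top 291 rect 549.0 -27.0 [40.5 40.1] 86.8 pct ang 13.0
top [ 0.5498 -0.0277  0.4166] [ 0.5492 -0.027   0.394   0.5499 -0.0276  0.3928]
```

```bash
python3 -m pendant '[[0.085,0,0,0,0],[0.085,0,0,0,0]]' 40; python3 -c "
from fit import *
go(.544,.2644,.045,23.2)"
```

```text
t: 17.1
eef_pos: [0.5406, 0.2645, 0.4404]
tool_rot: [-0.0, 0.98, 0.197, 0.0]
contact_force: [-0.3, 0.3, -0.2]
gripper_width: 0.995
grasp_force: 0.0
t 17.1 grasp [0.5406 0.2645 0.2854] ang 22.76 tilt [ 1.e-04  0.e+00 -1.e+00] shift mm [  3.    1.4 240.4] yaw -0.44 F [-0.3  0.3 -0.2] w 0.995 gf 0.0
```

```bash
python3 -m pendant '[[0.085,0.003,0.0014,0.02,-0.4],[0.085,0,0,0.038,0],[0.085,0,0,0.038,0],[0.085,0,0,0.038,0],[0.085,0,0,0.038,0],[0.085,0,0,0.038,0],[0.085,0,0,0.02,0],[0.085,0,0,0.01,0],[0.085,0,0,0,0],[0.085,0,0,0,0]]' 40
python3 -m pendant '[[0.05,0,0,0,0],[0.03,0,0,0,0],[0.01,0,0,0,0],[0.01,0,0,0,0],[0.01,0,0,0,0],[0.01,0,0,0,0],[0.01,0,0,0,0],[0.01,0,0,0,0],[0.01,0,0,0,0],[0.01,0,0,0,0]]' 120; python3 -c "
from fit import *
go(.544,.2644,.045,23.2)"
```

```text
t: 17.93
eef_pos: [0.5443, 0.2648, 0.201]
tool_rot: [-0.0, 0.98, 0.201, 0.0]
contact_force: [0.5, 0.2, 0.8]
gripper_width: 0.995
grasp_force: 0.0
t: 18.77
eef_pos: [0.5442, 0.2646, 0.2011]
tool_rot: [-0.0, 0.98, 0.201, 0.0]
contact_force: [0.1, -0.3, 5.2]
gripper_width: 0.238
grasp_force: 117.0
t 18.77 grasp [0.5443 0.2646 0.0461] ang 23.16 tilt [ 9.e-04  1.e-04 -1.e+00] shift mm [-0.3  0.1  1.1] yaw -0.04 F [ 0.1 -0.3  5.2] w 0.238 gf 117.02836632728577
```

```bash
python3 -m pendant '[[0.01,0,0,-0.008,0],[0.01,0,0,-0.02,0],[0.01,0,0,-0.03,0],[0.01,0,0,-0.033,0],[0.01,0,0,-0.033,0],[0.01,0,0,-0.033,0],[0.01,0,0,-0.02,0],[0.01,0,0,-0.01,0],[0.01,0,0,0,0],[0.01,0,0,0,0]]' 120
python3 - <<'E' 2>/dev/null
from fit import *
go(.544+.0662,.2644-.266,.24,23.2)
for c in("scene","top"):
    X=cloud(c,bot.read_camera(c)[1]);im=bot.read_camera(c)[0]
    for r in bot.trace("mallet",c)[:1]:
        m=cv2.erode(r["mask"].astype(np.uint8),np.ones((3,3)))>0;P=X[m];P=P[np.isfinite(P[:,0])&(P[:,2]>.12)]
        q=least_squares(lambda p:s_mallet((P-p[:3])@R.from_euler('zy',[p[3],p[4]]).as_matrix()),[.485,.239,.187,.4,0],loss='soft_l1',f_scale=.002,x_scale=[.01,.01,.01,.1,.1]).x
        print(c,len(P),q[:3].round(4),np.degrees(q[3:]).round(1))
    cv2.imwrite("pics/m.png",cv2.resize(im[150:350,330:530],(600,600))) if c=="scene" else 0
E
```

```text
t: 19.6
eef_pos: [0.5435, 0.2641, 0.3862]
tool_rot: [0.0, 0.98, 0.201, -0.001]
contact_force: [-0.2, -0.6, -5.7]
gripper_width: 0.242
grasp_force: 117.7
t 19.6 grasp [0.5433 0.2639 0.2312] ang 23.17 tilt [-1.4e-03  4.0e-04 -1.0e+00] shift mm [-43.2 270.5  -8.6] yaw -0.03 F [-0.2 -0.6 -5.7] w 0.242 gf 117.74595379829407
```

View pics/m.png

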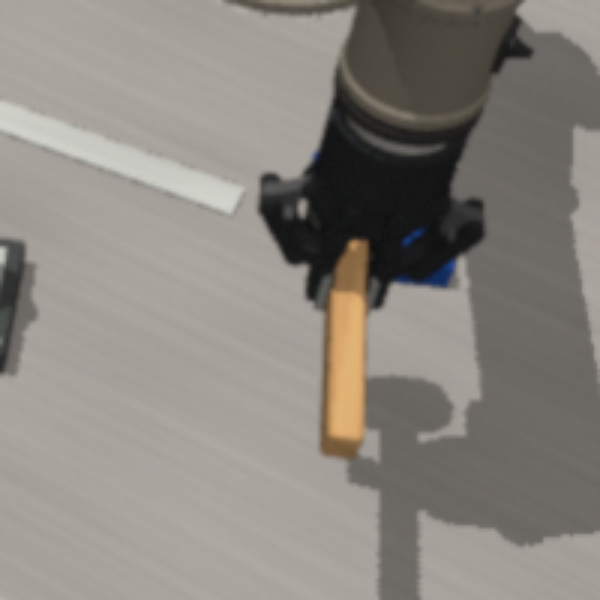

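The mallet is gripped by the handle (~345,350), with its head hidden behind the gripper. I'll check whether the handle is level.

```bash
python3 - <<'E'
from fit import *
D=A([np.cos(np.radians(23.2)),np.sin(np.radians(23.2)),0])
for c in("scene","top"):
    im,d=bot.read_camera(c);X=cloud(c,d);h=cv2.cvtColor(im,cv2.COLOR_BGR2HSV)
    m=(h[...,0]>8)&(h[...,0]<24)&(h[...,1]>100);m=cv2.erode(m.astype(np.uint8),np.ones((3,3)))>0
    P=X[m&np.isfinite(X[...,0])];P=P[(np.hypot(P[:,0]-.6,P[:,1]-.29)<.1)&(P[:,2]>.15)]
    s=(P-A([.5433,.2639,0]))@D;top=P[:,2]>P[:,2].max()-.03
    for a in range(0,130,20):
        k=(s*1e3>=a)&(s*1e3<a+20)
        if k.sum()>3:print(c,a,k.sum(),np.percentile(P[k,2],[50,90]).round(4))
    print(s.max())
E
```

```text
scene 0 85 [0.2418 0.2442]
scene 20 98 [0.2418 0.2434]
scene 40 97 [0.2416 0.2435]
scene 60 98 [0.2423 0.2437]
scene 80 113 [0.2417 0.2433]
scene 100 155 [0.241  0.2434]
0.12068094714522329Traceback (most recent call last):
  File "<stdin>", line 7, in <module>
    return umr_maximum(a, axis, None, out, keepdims, initial, where)
ValueError: zero-size array to reduction operation maximum which has no identity
```

```bash
python3 -m pendant '[[0.01,0,0,-0.012,0],[0.01,-0.0035,0.0215,0,0],[0.01,-0.005,0.031,0,0],[0.01,-0.005,0.031,0,0],[0.01,-0.005,0.031,0,0],[0.01,-0.005,0.031,0,0],[0.01,-0.005,0.031,0,0],[0.01,-0.005,0.031,0,0],[0.01,-0.005,0.031,0,0],[0.01,-0.0035,0.021,0,0],[0.01,-0.002,0.011,0,0],[0.01,0,0,0,0]]' 120
python3 -m pendant '[[0.01,0,0,0,0],[0.01,0,0,0,0],[0.01,0,0,0,0]]'
python3 - <<'E'
from fit import *
go(.6093,-.002,.22,23.2)
im,d=bot.read_camera("scene");cv2.imwrite("pics/k.png",cv2.resize(im[140:320,230:410],(600,600)))
E
```

```text
t: 21.0
eef_pos: [0.6104, -0.005, 0.4]
tool_rot: [0.001, 0.98, 0.198, 0.0]
contact_force: [0.0, -0.6, -4.2]
gripper_width: 0.237
grasp_force: 117.8
t: 21.25
eef_pos: [0.6096, 0.0008, 0.3995]
tool_rot: [-0.001, 0.979, 0.202, 0.0]
contact_force: [-0.3, 0.2, -4.1]
gripper_width: 0.24
grasp_force: 117.8
t 21.25 grasp [0.6096 0.0009 0.2445] ang 23.35 tilt [ 5.e-04 -1.e-03 -1.e+00] shift mm [-1.4  2.4 24.5] yaw 0.15 F [-0.3  0.2 -4.1] w 0.24 gf 117.77118802070618
```

View pics/k.png

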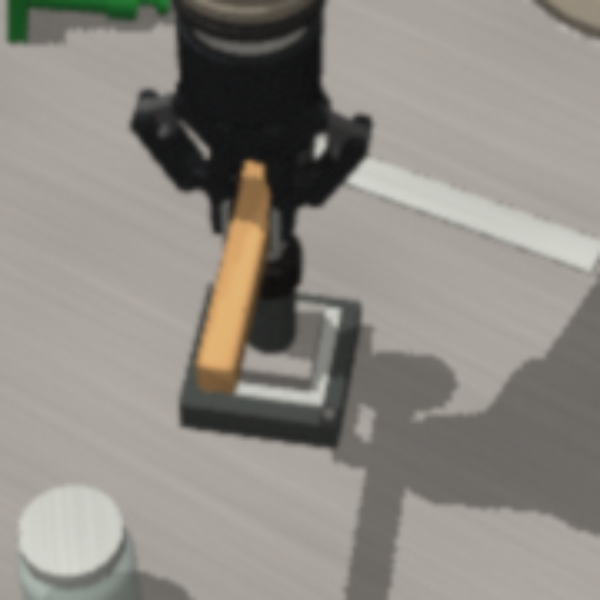

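The stamp stands centred and square on the plate (~275,350), and the mallet is above it. I'm descending until it makes contact.

```bash
python3 -m pendant '[[0.01,-0.0014,0.002,0.008,0],[0.01,0,0,0.01,0],[0.01,0,0,0.007,0],[0.01,0,0,0.003,0],[0.01,0,0,0,0],[0.01,0,0,0,0],[0.01,0,0,0,0]]' 120
python3 -c "
from fit import *
go(.6093,-.002,.22,23.2)"
```

```text
t: 21.88
eef_pos: [0.6096, -0.0039, 0.3715]
tool_rot: [0.0, 0.98, 0.201, 0.0]
contact_force: [0.4, -0.3, -3.6]
gripper_width: 0.237
grasp_force: 117.7
t 21.88 grasp [ 0.6096 -0.0039  0.2165] ang 23.17 tilt [ 5.e-04  1.e-04 -1.e+00] shift mm [ 0.5 -1.9 -3.5] yaw -0.03 F [ 0.4 -0.3 -3.6] w 0.237 gf 117.74895429611206
```

```bash
python3 -m pendant '[[0.01,0,-0.0019,0.001,0],[0.01,0,0,0.004,0],[0.01,0,0,0.004,0],[0.01,0,0,0.003,0],[0.01,0,0,0.002,0],[0.01,0,0,0,0],[0.01,0,0,0,0]]' 120
python3 -m pendant '[[0.01,0,0,0.002,0],[0.01,0,0,0.001,0],[0.01,0,0,0,0]]' 120
python3 -m pendant '[[0.01,0,0,0.001,0],[0.01,0,0,0.001,0],[0.01,0,0,0,0]]' 120
```

```text
t: 22.47
eef_pos: [0.609, -0.0019, 0.3579]
tool_rot: [-0.0, 0.98, 0.201, 0.001]
contact_force: [2.2, 1.7, 2.2]
gripper_width: 0.232
grasp_force: 118.4
t: 22.72
eef_pos: [0.609, -0.0019, 0.3547]
tool_rot: [-0.0, 0.98, 0.201, 0.001]
contact_force: [1.2, 2.1, 2.6]
gripper_width: 0.235
grasp_force: 118.7
t: 22.97
eef_pos: [0.6092, -0.0018, 0.3538]
tool_rot: [0.0, 0.98, 0.201, 0.001]
contact_force: [1.1, 2.0, 11.1]
gripper_width: 0.239
grasp_force: 120.2
```

```bash
python3 -m pendant '[[0.01,0,0,0.001,0],[0.01,0,0,0.001,0],[0.01,0,0,0,0]]' 120
python3 -m pendant '[[0.01,0,0,0.001,0],[0.01,0,0,0.001,0],[0.01,0,0,0,0]]' 120
```

```text
t: 23.22
eef_pos: [0.6094, -0.0017, 0.3532]
tool_rot: [0.0, 0.98, 0.201, 0.002]
contact_force: [-1.4, 2.0, 18.6]
gripper_width: 0.24
grasp_force: 121.5
t: 23.47
eef_pos: [0.61, -0.0014, 0.352]
tool_rot: [0.0, 0.98, 0.201, 0.003]
contact_force: [-0.4, 3.8, 21.1]
gripper_width: 0.238
grasp_force: 121.8
```

```bash
python3 -m pendant '[[0.01,0,0,-0.003,0],[0.01,0,0,-0.006,0],[0.01,0,0,-0.01,0],[0.01,0,0,-0.015,0],[0.01,0,0,-0.02,0],[0.01,0,0,-0.01,0],[0.01,0,0,0,0]]' 120
python3 - <<'E' 2>/dev/null
from fit import *
go(.5443,.2646,.25,23.2)
D=A([np.cos(np.radians(23.2)),np.sin(np.radians(23.2)),0]);g=st()[1]
im,d=bot.read_camera("scene");X=cloud("scene",d);h=cv2.cvtColor(im,cv2.COLOR_BGR2HSV)
m=(h[...,0]>8)&(h[...,0]<24)&(h[...,1]>100);m=cv2.erode(m.astype(np.uint8),np.ones((3,3)))>0
P=X[m&np.isfinite(X[...,0])];P=P[(np.hypot(P[:,0]-.68,P[:,1]-.03)<.12)&(P[:,2]>.15)];s=(P-A([g[0],g[1],0]))@D
for a in range(0,130,20):
    k=(s*1e3>=a)&(s*1e3<a+20)
    if k.sum()>3:print(a,k.sum(),np.percentile(P[k,2],[50,90]).round(4))
rects("scene",.55,-.026,.043,.056,.05,3)
E
```

```text
t: 24.05
eef_pos: [0.6088, -0.0027, 0.414]
tool_rot: [0.0, 0.98, 0.2, 0.001]
contact_force: [-0.3, -0.2, -3.6]
gripper_width: 0.239
grasp_force: 118.3
t 24.05 grasp [ 0.6091 -0.0028  0.259 ] ang 23.13 tilt [ 0.0017  0.0013 -1.    ] shift mm [  45.7 -271.2    8.7] yaw -0.07 F [-0.3 -0.2 -3.6] w 0.239 gf 118.3014714717865
0 77 [0.2707 0.2726]
20 85 [0.2703 0.2719]
40 91 [0.2695 0.2714]
60 98 [0.269  0.2711]
80 95 [0.2689 0.2706]
100 138 [0.2673 0.2701]
scene 352 rect 549.6 -20.3 [65.8 51.7] 22.7 pct ang 23.5
```

```bash
python3 -m pendant '[[0.01,0.003,-0.018,0,0],[0.01,0.0052,-0.031,0,0],[0.01,0.0052,-0.031,0,0],[0.01,0.0052,-0.031,0,0],[0.01,0.0052,-0.031,0,0],[0.01,0.0052,-0.031,0,0],[0.01,0.0052,-0.031,0,0],[0.01,0.0052,-0.031,0,0],[0.01,0.004,-0.022,0,0],[0.01,0.002,-0.014,0,0],[0.01,0,0,0,0],[0.01,0,0,0,0]]' 120
python3 -m pendant '[[0.01,0,0,0.02,0],[0.01,0,0,0.035,0],[0.01,0,0,0.035,0],[0.01,0,0,0.035,0],[0.01,0,0,0.035,0],[0.01,0,0,0.025,0],[0.01,0,0,0.01,0],[0.01,0,0,0.005,0],[0.01,0,0,0,0],[0.01,0,0,0,0]]' 120
python3 -c "
from fit import *
go(.5443,.2646,.047,23.2)"
```

```text
t: 25.25
eef_pos: [0.5435, 0.2649, 0.4113]
tool_rot: [0.0, 0.98, 0.201, -0.001]
contact_force: [0.3, -0.9, -5.3]
gripper_width: 0.237
grasp_force: 118.1
t: 26.08
eef_pos: [0.5448, 0.2647, 0.2137]
tool_rot: [-0.0, 0.98, 0.2, 0.001]
contact_force: [0.0, 0.6, -3.2]
gripper_width: 0.234
grasp_force: 117.9
t 26.08 grasp [0.5451 0.2648 0.0587] ang 23.11 tilt [ 2.3e-03  1.0e-04 -1.0e+00] shift mm [-0.5 -0.1 11.7] yaw -0.09 F [ 0.   0.6 -3.2] w 0.234 gf 117.93403744697571
```

```bash
python3 -m pendant '[[0.01,0,0,0.004,0],[0.01,0,0,0.003,0],[0.01,0,0,0.002,0],[0.01,0,0,0.001,0],[0.01,0,0,0.001,0],[0.01,0,0,0,0]]' 120
python3 -m pendant '[[0.01,0,0,0.001,0],[0.01,0,0,0.0005,0],[0.01,0,0,0,0]]' 120
```

```text
t: 26.58
eef_pos: [0.5437, 0.2648, 0.2012]
tool_rot: [0.0, 0.98, 0.201, -0.0]
contact_force: [0.1, 0.3, -3.7]
gripper_width: 0.235
grasp_force: 118.0
t: 26.83
eef_pos: [0.5439, 0.265, 0.2002]
tool_rot: [-0.0, 0.98, 0.201, 0.0]
contact_force: [-0.4, -0.2, -1.2]
gripper_width: 0.24
grasp_force: 118.7
```

Contact has started. I'll ease down a touch, reduce the grip, open, and lift straight up.

```bash
python3 -m pendant '[[0.01,0,0,0.0005,0],[0.01,0,0,0.0005,0],[0.01,0,0,0,0]]' 20
python3 -m pendant '[[0.03,0,0,0,0],[0.04,0,0,0,0],[0.06,0,0,0,0],[0.085,0,0,0,0],[0.085,0,0,0,0],[0.085,0,0,0,0],[0.085,0,0,0,0]]'
python3 -m pendant '[[0.085,0,0,-0.01,0],[0.085,0,0,-0.03,0],[0.085,0,0,-0.04,0],[0.085,0,0,-0.04,0],[0.085,0,0,-0.04,0],[0.085,0,0,-0.04,0],[0.085,0,0,0,0],[0.085,0,0,0,0]]'
python3 - <<'E' 2>/dev/null
from fit import *
for c in("scene","top"):
    rects(c,.55,-.026,.043,.056,.05,3); rects(c,.55,-.026,.024,.037,.09,1)
    X=cloud(c,bot.read_camera(c)[1]).reshape(-1,3);n=np.hypot(X[:,0]-.55,X[:,1]+.026);P=X[(n<.09)&(X[:,2]>.004)]
    S=lambda q,p:np.minimum(s_anvil((q-A([p[0],p[1],0]))@Rz(p[2])),s_stamp((q-A([p[3],p[4],.033]))@Rz(p[5])))
    print(c,least_squares(lambda p:S(P,p),[.55,-.026,.39,.55,-.026,.39],loss='soft_l1',f_scale=.002,x_scale=[.01,.01,.1]*2).x.round(4), "top z",np.percentile(X[(n<.02)&(X[:,2]>.1),2],90))
    P=pts("mallet",c,(.52,.255))
    if len(P): 
        x,e=fit(P,s_mallet,stand,[.484,.239,.4]);print("mallet",x.round(3),e)
im,_=bot.read_camera("scene");cv2.imwrite("pics/f.png",im)
E
```

```text
t: 27.08
eef_pos: [0.544, 0.2651, 0.1999]
tool_rot: [0.0, 0.98, 0.201, 0.0]
contact_force: [-1.1, -1.7, 7.2]
gripper_width: 0.237
grasp_force: 119.9
t: 27.67
eef_pos: [0.5437, 0.2648, 0.1987]
tool_rot: [0.0, 0.98, 0.201, -0.0]
contact_force: [0.1, -0.0, -0.8]
gripper_width: 0.998
grasp_force: 0.0
t: 28.33
eef_pos: [0.5441, 0.2652, 0.4026]
tool_rot: [-0.001, 0.98, 0.201, 0.003]
contact_force: [-0.3, 0.3, -0.7]
gripper_width: 0.995
grasp_force: 0.0
scene 477 rect 551.5 -26.2 [67.7 64.2] 22.8 pct ang 24.0
scene 1091 rect 551.2 -25.9 [113.2 110.4] 23.0 pct ang 22.5
scene [ 0.5506 -0.027   0.4037  0.5508 -0.0266  0.4019] top z 0.16408229094263857
mallet [0.484 0.24  0.402] 0.9726040520963986
top 404 rect 549.9 -27.6 [64.6 64. ] 23.2 pct ang 23.0
top 1206 rect 549.1 -27.4 [110.5 110. ] 23.0 pct ang 23.0
top [ 0.5491 -0.0271  0.3997  0.55   -0.0275  0.4039] top z 0.16482651508853538
```

View pics/f.png

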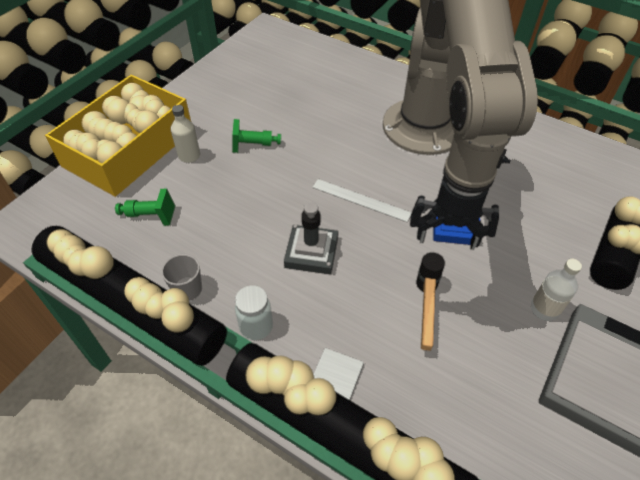

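The picture shows the stamp standing on the plate (~311,240), the mallet back on the bench (~430,270), and the bystanders where they were.

```bash
python3 -c "
from station import bot
print(bot.hand_in())"
```

```text
the job is handed in; nothing more can be done
None
```

The job is handed in at about 29 s of the 72 s allowed: the stamp stands upright on the plate, within about 1 mm of centre and square with it; the mallet pressed the plunger down with about 25 N (stop is about 9 N; travel judged from force and arm height, not seen), and it is back on the bench where it started, with nothing else seen to have moved.

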